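# Clamp a bamboo plaque in the sloping glue press

## Task

Slide the bamboo plaque sideways along the ledge of the sloping press until its edge is fully home against the red fence. Then screw the wooden knob down (clockwise) until it stops firmly tight with the rubber foot on the plaque, without crushing the plaque, and let go. Leave the plaque square on the press and do not disturb the mug, the vase or the glue jar.

Things in the scene. Friction and masses are not known exactly. Their poses are not given: they have to be found in the camera images.
- bed: Sloping plywood bed of the fixed glue press, tilted 25 degrees; 285 along y (-170 to +115), 200 along x, 18 thick. Origin on its upper face, 85 mm above the table. x points up the slope (away from the robot, give or take 0.3 rad of press yaw), y is level (to the left looking up the slope), z square out of the bed, so 25 degrees off vertical, leaning towards the robot.
- fence_face (a point): Middle of the inner face of the red side fence (bed x=10, y=100, z=15). The fence stands 30 above the bed and is 170 long up the slope, 15 thick; its face looks to bed -y.
- ledge_face (a point): Inner face of the black ledge along the bed's low edge (bed x=-88, y=0, z=6), 12 high, 12 thick, as long as the bed; the plaque's low edge rests on it.
- boss (a point): Centre of the top of the fixed grey boss (bed x=-18, y=0, z=76), 50 diameter, 27 high, through which the spindle runs square to the bed. It is the end of a grey arm, 36 wide, z=50 to 75, that runs up the slope along y=0 to a post 45 wide at the bed's high edge (bed x=100 to 130). The thread in it drags with 0.15 Nm (either way when standing still) and holds itself when the knob is let go.
- panel_center (a point): Centre (half-way up) of the loose bamboo plaque, a flat board 140 up the slope (its x) x 200 along the ledge (its y) x 16 thick, light with a dark border, 0.2 to 0.45 kg. It lies on the bed, low edge on the ledge. Home, its +y edge touches the fence: centre at bed x=-18, y=0, z=8. It starts 30 to 60 mm short of that, towards bed -y.
- panel: The same plaque; origin at the centre of its underside, z square out of its upper face, x up the slope, y along the ledge. Once the foot bears on it the torque at the knob climbs by about 0.1 Nm per 0.1 rad: 0.25 to 0.6 Nm is firmly tight, beyond about 0.8 Nm the plaque is crushed.
- knob_grip (a point): Centre (half-way up, on the axis) of the round light-wood screw knob, 60 diameter x 36 high, fine ribs round the side, white pointer on top. Its axis is square to the bed, at bed x=-18, y=0; turned by its rim it can be gripped from any side. Clockwise, seen from above the knob, tightens. Its underside stays at least 20 above the boss.
- spindle: Screw spindle with its round rubber foot, 44 diameter x 10 thick, below the boss. Origin: centre of the foot's underside, on the knob's axis; z along the axis, away from the bed; the knob's centre is 104 mm up the axis. Foot and knob go down together 2.23 mm per rad (14 mm a turn); the foot does not turn. It starts 5 to 9 mm clear of the plaque's top.
- mug: Bystander: brown bamboo mug, 72 diameter x 85 high with a handle, standing; origin at the centre of its underside, z up.
- vase: Bystander: dark vase, 80 diameter x 120 high, standing; origin at the centre of its underside, z up.
- gluepot: Bystander: white jar with red lid, 68 diameter x 90 high, standing; origin at the centre of its underside, z up.
Things that resemble listed ones, but are neither listed nor needed, are in the scene too. Of the things shaped like the panel, the wooden one is meant.

How it is judged:
By the outcome, as a careful person would: the job done as asked, in the order asked, and still so for the second after the job is handed in, with the robot touching nothing.
It also fails if it takes over 72 s, if anything falls off the work surface, if the arm or the gripper's body presses on something with over 40 N, if the wrist force passes 120 N, or if a joint passes its speed limit or range.

## Robot

A 6-joint arm with a two-finger parallel gripper is mounted at the origin on the work surface. World frame = base frame: x ahead of the robot, y to its left, z up, the work surface at z = 0. Lengths are in m, angles in rad, forces in N, time in s.
With the tool pointing down it reaches from about 0.425 to 0.95 m from the base axis. Payload 3.5 kg.
Tool frame: the origin (TCP) lies between the finger pads; the fingertips stand 14 mm ahead of it and the grasp point (between the pads) lies 5 mm behind it; z points along the fingers, y is the direction in which the jaws open and shut (so a half turn about z gives the same grasp; the last joint's range is limited). The gripper opens to 85 mm and grips with 20 to 120 N. Pads are 22 mm wide; open, the fingers measure 114 mm over their backs; the gripper's body (76 mm by 85 mm) begins 54 mm behind the grasp point. The pads swing forward as they close: fully open they stand 13 mm farther back than shut.
Start: joints at [0.992, 0.286, 1.577, -0, 1.279, -0.15], TCP at [0.281, 0.614, 0.214] pointing down, gripper open.
Joint ranges: [-2.77, 2.77], [-0.9, 2.22], [0.21, 2.48], [-1.53, 4.67], [0.24, 2.81], [-2.84, 2.84]. Speed limits (rad/s): [2.79, 2.79, 3.14, 3.14, 3.14, 3.14].

## Interface

Orientations are given as a unit quaternion [x, y, z, w].
In Python, from plant import ctrl gives the robot as it stands. The module is installed in compiled form; this text tells all that it offers.
- The arm moves only by the tool servo_tool, never from a script. Its argument "increments" is text: rows parted by semicolons, each of 7 numbers parted by spaces: the turn, a rotation vector about the tool's x, y, z in rad, then the shift along the tool's x, y, z in cm, then the finger opening in cm, from 0 to 8.54. In form: ax ay az dx dy dz claw; .... A call has 1 to 10 rows; each row is the pose to reach, as a shift and turn from the pose commanded when the call began, along the tool's axes at that moment; what a row does not reach only later rows make up. A row lasts 1/12 s, in which the tool goes at most 41.7 mm and 7.16 degrees, less where a joint would pass 70% of its speed; a pose out of reach is approached as far as the arm can. A call with a gripper value outside its range is refused whole. The fingers move at their own pace and stop on an object; "grip_force" is the grip in N (left out, the last holds). Time passes only in rows, so rows that repeat a pose let the fingers close. It gives the time, the measured TCP pose, the force and the opening at its end, in the units of the state.
- ctrl.get_state(): the state, without advancing time (a new reading comes with each control period).
- ctrl.read_camera(name): name is "scene" or "top"; returns (picture, depth): 420x560x3 uint8, red, green, blue; 420x560 float32, m along the optical axis (not along the pixel's ray), 0 where there is no reading.
- ctrl.camera_info(name): a dict with "camera_matrix" (3x3 intrinsics, pixels), "world_to_cam" (4x4, takes a point from world to camera coordinates). Camera axes: x right, y down, z forward; pixel columns grow to the right and rows downward; lengths in m; the calibration is good to about 2 mm. A picture is of the moment at which its call begins. camera_info takes no time and is no camera call.
- ctrl.sign_off(): hands the job in, once; it reports no verdict.
The state is a dict: "time": time; "qpos": joint angles; "dq": joint speeds; "joint_efforts": joint torques, N m; "eef_pos": TCP position; "tcp_rot": TCP orientation; "contact_force": force on the tool from outside, world axes, zero at the start; "wrist_torque": the same for the moment, N m; "opening": opening from 0.0 (shut) to 1.0 (fully open).
Only numpy, scipy, OpenCV 4.12 (cv2) and the standard library are available. Lean on these libraries where they do the work, as an engineer would, in place of code of your own. Each camera call takes 0.05 s, during which the arm holds its last target.

## Working session

There is one attempt and no reset: what is moved stays moved. The work goes in short steps, Python scripts to look and compute and a tool call to move; the robot and the scene stay as the last step left them, time stands still between calls to the robot, and variables do not carry over. Pictures are saved under pics/ and viewed, and the job is handed in when it is done.

Besides the shell and the picture viewer there is one more tool, called after ">>>" as name(argument=value, ...) on one line, values as JSON. servo_tool: Moves the arm, as the interface text tells. Its arguments: {"type":"object","properties":{"increments":{"type":"string"},"grip_force":{"type":"number"}},"required":["increments"]}

```bash
mkdir -p pics; ls; cat > h.py <<'E'
import numpy as np, cv2
from scipy.spatial.transform import Rotation as R
from plant import ctrl
def grab(name,tag):
    p,d=ctrl.read_camera(name); cv2.imwrite(f'pics/{tag}.png',cv2.cvtColor(p,cv2.COLOR_RGB2BGR)); np.savez(f'{tag}.npz',p=p,d=d); return p,d
def cloud(name,d):
    i=ctrl.camera_info(name); K=np.array(i['camera_matrix']); T=np.linalg.inv(np.array(i['world_to_cam']))
    v,u=np.mgrid[:d.shape[0],:d.shape[1]]
    X=np.stack([(u-K[0,2])/K[0,0]*d,(v-K[1,2])/K[1,1]*d,d],-1)
    W=X@T[:3,:3].T+T[:3,3]; W[d==0]=np.nan; return W
def proj(name,P):
    i=ctrl.camera_info(name); K=np.array(i['camera_matrix']); M=np.array(i['world_to_cam'])
    P=np.atleast_2d(P); c=P@M[:3,:3].T+M[:3,3]; q=c@K.T; return q[:,:2]/q[:,2:]
E
python3 - <<'E'
from h import *
np.set_printoptions(precision=4,suppress=True)
print(ctrl.get_state())
for n in('scene','top'):
    grab(n,n+'0'); print(ctrl.camera_info(n))
E
```

```text
pics
{'time': 0.0, 'qpos': array([ 0.992 ,  0.2872,  1.5782,  0.    ,  1.2786, -0.15  ]), 'dq': array([ 0.0002,  0.0008, -0.0003, -0.0003, -0.0014,  0.0002]), 'joint_efforts': array([ -0.0004, -40.6001, -29.262 ,  -0.0002,   0.0059,   0.    ]), 'eef_pos': array([0.2802, 0.6133, 0.2127]), 'tcp_rot': array([ 0.2128,  0.9771, -0.0011, -0.0004]), 'contact_force': array([-0.6231, -0.5598,  0.4262]), 'wrist_torque': array([ 0.0117, -0.0418,  0.0132]), 'opening': 0.9995223015974977}
{'camera_matrix': array([[501.9474,   0.    , 279.7837],
       [  0.    , 501.9474, 208.651 ],
       [  0.    ,   0.    ,   1.    ]]), 'world_to_cam': array([[ 0.0128,  0.9999,  0.0109,  0.0019],
       [ 0.8308, -0.0046, -0.5566, -0.3541],
       [-0.5565,  0.0162, -0.8307,  1.9371],
       [ 0.    ,  0.    ,  0.    ,  1.    ]])}
{'camera_matrix': array([[414.9068,   0.    , 282.6737],
       [  0.    , 414.9068, 206.2404],
       [  0.    ,   0.    ,   1.    ]]), 'world_to_cam': array([[ 0.0015, -1.    , -0.0045, -0.0286],
       [-0.9804, -0.0005, -0.1969,  0.5333],
       [ 0.1969,  0.0047, -0.9804,  1.2555],
       [ 0.    ,  0.    ,  0.    ,  1.    ]])}
```

View pics/scene0.png

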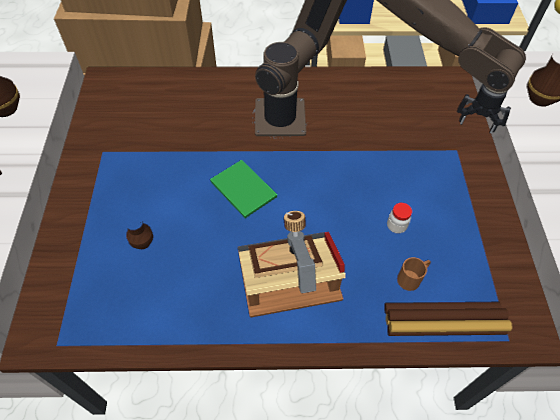

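View pics/top0.png

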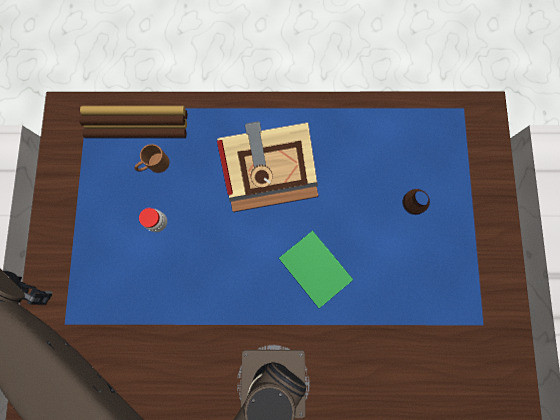

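```bash
python3 - <<'E'
from h import *
a=np.load('top0.npz')['p'][110:220,200:335]; b=np.load('scene0.npz')['p'][200:320,225:360]
a=cv2.resize(a,None,fx=5,fy=5,interpolation=cv2.INTER_CUBIC);b=cv2.resize(b,None,fx=5,fy=5,interpolation=cv2.INTER_CUBIC)
cv2.imwrite('pics/ca.png',a[...,::-1]);cv2.imwrite('pics/cb.png',b[...,::-1])
E
```

```text
(no output)
```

View pics/ca.png

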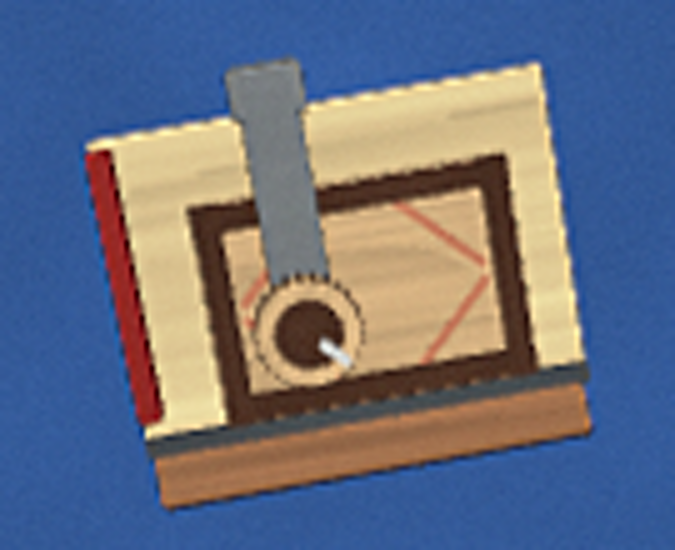

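View pics/cb.png

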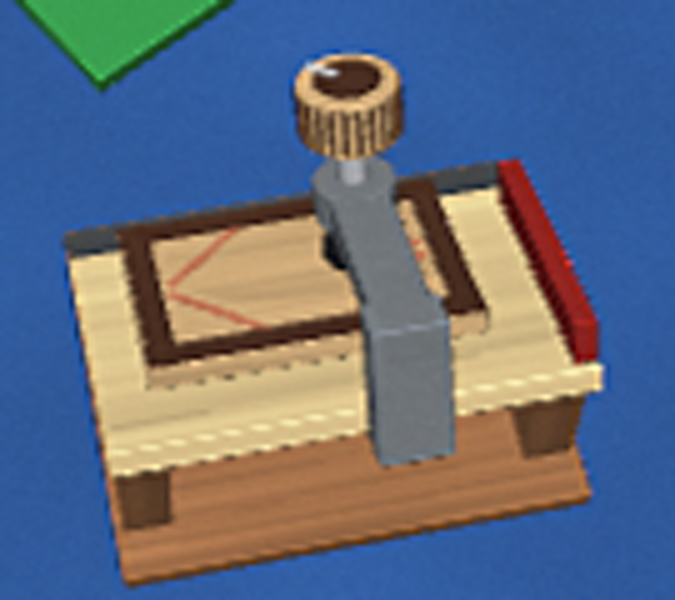

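```bash
cat > fit.py <<'E'
from h import *
from scipy.optimize import least_squares
np.set_printoptions(precision=4,suppress=True)
B=R.from_euler('y',-25,degrees=True)
def bedT(q): return (R.from_euler('z',q[2])*B).as_matrix(), np.array([q[0],q[1],.085])
P='P'
# (cam, bedpt mm, plaque?, crop)
L=[('top',(100,115,0),0,(88,145)),('top',(100,-170,0),0,(541,64)),('top',(-88,-170,12),0,(585,363)),
('top',(95,115,30),0,(86,150)),('top',(95,100,30),0,(110,150)),('top',(-75,100,30),0,(161,420)),('top',(-75,115,30),0,(138,424)),
('top',(52,100,16),1,(188,208)),('top',(52,-100,16),1,(505,155)),
('scene',(52,100,16),1,(487,312)),('scene',(52,-100,16),1,(150,363)),('scene',(-88,-100,16),1,(120,232)),('scene',(-88,100,16),1,(435,180)),
('scene',(95,100,30),0,(577,322)),('scene',(95,115,30),0,(597,320)),('scene',(-75,115,30),0,(520,160)),('scene',(-75,100,30),0,(499,162)),
('scene',(100,115,0),0,(602,367)),('scene',(100,-170,0),0,(112,452)),
('top',(-18,0,0),2,(308,334)),('scene',(-18,0,0),2,(347,78))]
off={'top':(200,110),'scene':(225,200)}
def res(q,full=False):
    M,t=bedT(q); r=[]
    for c,b,k,uv in L:
        b=np.array(b,float)/1000
        if k==1: b[1]+=q[3]
        if k==2: b[2]=q[4]
        px=proj(c,M@b+t)[0]; m=(np.array(uv)+.5)/5-.5+np.array(off[c])
        r.append(px-m)
    r=np.array(r); return r if full else r.ravel()
if __name__=='__main__':
    s=least_squares(res,[.65,0,0.1,-.045,.143],loss='soft_l1')
    print(s.x); r=res(s.x,True)
    for l,e in zip(L,r): print(l[0],l[1],e)
    np.save('bed.npy',s.x)
    M,t=bedT(s.x)
    for n in('top','scene'):
        W=(cloud(n,np.load(n+'0.npz')['d'])-t)@M  # bed coords
        for nm,lo,hi in(('bedhigh',(.06,-.16,-.03),(.095,-.04,.03)),('plq',(-.07,-.12,0),(.04,-.05,.04)),('knobtop',(-.04,-.02,.12),(.004,.02,.17)),('fence',(-.05,.09,.02),(.08,.12,.05))):
            k=np.all((W>lo)&(W<hi),-1); w=W[k]; print(n,nm,k.sum(),np.median(w,0)*1e3,np.percentile(w,90,axis=0)*1e3)
    # bystanders / obstacles
E
python3 fit.py
```

```text
[ 0.6638  0.0445  0.1766 -0.0386  0.1437]
top (100, 115, 0) [-0.1274 -0.7741]
top (100, -170, 0) [0.3593 0.0692]
top (-88, -170, 12) [ 0.6471 -0.0414]
top (95, 115, 30) [-0.2362  0.5754]
top (95, 100, 30) [-0.1037 -0.257 ]
top (-75, 100, 30) [0.3646 0.2715]
top (-75, 115, 30) [0.1905 0.2968]
top (52, 100, 16) [-0.2109 -0.3266]
top (52, -100, 16) [ 0.469  -0.6069]
scene (52, 100, 16) [ 0.6925 -0.3673]
scene (52, -100, 16) [-0.1771  0.8413]
scene (-88, -100, 16) [-0.1963 -0.8144]
scene (-88, 100, 16) [ 0.0192 -0.5605]
scene (95, 100, 30) [-0.3364  0.5351]
scene (95, 115, 30) [0.8169 0.067 ]
scene (-75, 115, 30) [ 0.6265 -0.6651]
scene (-75, 100, 30) [ 0.1315 -0.313 ]
scene (100, 115, 0) [0.3388 0.0848]
scene (100, -170, 0) [-0.9153  0.0256]
top (-18, 0, 0) [ 0.2882 -0.0412]
scene (-18, 0, 0) [ 0.6747 -0.0372]
top bedhigh 433 [ 77.7185 -99.3285  -0.0251] [ 91.4573 -51.7289   3.329 ]
top plq 786 [-14.0585 -85.0701  16.3934] [ 29.2163 -56.7837  19.91  ]
top knobtop 221 [-17.2237   0.388  144.8011] [ -0.4561  15.945  147.9222]
top fence 218 [ 15.9012 108.2107  30.1813] [ 67.0955 114.5141  33.6028]
scene bedhigh 337 [  78.3905 -101.1307   -0.2608] [ 91.4697 -53.1035   2.0685]
scene plq 520 [-13.3516 -84.6236  16.11  ] [ 29.0127 -56.9013  18.5039]
scene knobtop 123 [-13.9131  -0.1986 144.5919] [  1.6533  16.3356 146.5789]
scene fence 158 [ 19.2867 102.6414  30.1378] [ 68.0845 110.0871  32.9424]
```

```bash
cat > tgt.py <<'E'
import sys
from fit import *
q=np.load('bed.npy'); M,t=bedT(q)
# tool orientation: z=-bed z, y = bed x rotated; ang=clockwise turn (about tool z) from tool y=bed x
def Rt(ang=0.):
    y=M[:,0]; z=-M[:,2]; x=np.cross(y,z); return np.stack([x,y,z],1)@R.from_euler('z',ang).as_matrix()
def inc(bed,ang=0.):
    s=ctrl.get_state(); R0=R.from_quat(s['tcp_rot']).as_matrix(); p=M@np.array(bed)+t
    print('target world',p,'rotvec',R.from_matrix(R0.T@Rt(ang)).as_rotvec(),'shift cm',R0.T@(p-s['eef_pos'])*100)
def st():
    s=ctrl.get_state(); R0=R.from_quat(s['tcp_rot']).as_matrix()
    E=Rt(0).T@R0
    print('t %.2f q'%s['time'],s['qpos'],'open %.3f'%s['opening'],'\nbed mm',M.T@(s['eef_pos']-t)*1e3,'rot err',R.from_matrix(E).as_rotvec(),'\nF bed',M.T@s['contact_force'],'T bed',M.T@s['wrist_torque'],'F',s['contact_force'],'T',s['wrist_torque'])
E
python3 -c "
from tgt import *
st();inc((-.035,-.2,.25))"
```

```text
t 0.10 q [ 0.992   0.2872  1.578   0.      1.2786 -0.15  ] open 1.003 
bed mm [-197.5776  627.4003  233.1874] rot err [ 0.4038  0.2098 -0.9497] 
F bed [-0.2597 -0.2548 -0.9448] T bed [0.0071 0.0141 0.0115] F [ 0.2061 -0.222  -0.9661] T [-0.0009  0.0141  0.0135]
target world [ 0.5637 -0.1765  0.2968] rotvec [-0.4038 -0.2098  0.9497] shift cm [-58.6187 -60.0688  -8.2851]
```

>>> servo_tool(increments="0 0 0 0 0 -4 0;0 0 0 0 0 -8 0;0 0 0 0 0 -12 0;0 0 0 0 0 -14 0;0 0 0 0 0 -14 0", grip_force=30)

```text
time: 0.52
eef_pos: [0.2816, 0.6156, 0.3623]
tcp_rot: [0.213, 0.977, 0.006, 0.002]
contact_force: [0.1, -0.0, 1.1]
opening: 0.301
```

```bash
python3 -c "
from tgt import *
st();inc((-.035,-.2,.25))"
```

```text
t 0.52 q [ 0.9921  0.2159  1.3963  0.      1.5171 -0.15  ] open 0.301 
bed mm [-132.895   629.3175  367.8859] rot err [ 0.3896  0.2145 -0.9482] 
F bed [ 0.546  -0.0615  0.9107] T bed [-0.0047  0.0178 -0.0318] F [ 0.1191 -0.0413  1.0562] T [ 0.0059  0.0192 -0.0308]
target world [ 0.5637 -0.1765  0.2968] rotvec [-0.3896 -0.2145  0.9482] shift cm [-58.5742 -60.3863   5.9191]
```

>>> servo_tool(increments="0 0 .1 -2.9 -3 0 0;-.04 -.02 .2 -5.8 -6 0 0;-.08 -.04 .3 -8.7 -9 0 0;-.12 -.06 .4 -11.6 -12 0 0;-.16 -.08 .5 -14.5 -15 0 0;-.2 -.1 .6 -17.4 -18 0 0;-.24 -.12 .7 -20.3 -21 0 0;-.28 -.14 .8 -23.2 -24 0 0;-.33 -.17 .88 -26.1 -27 0 0;-.39 -.21 .95 -29 -30 0 0")

```text
time: 1.35
eef_pos: [0.4195, 0.2191, 0.3527]
tcp_rot: [0.629, 0.748, 0.161, 0.138]
contact_force: [1.0, -0.7, 0.8]
opening: -0.0
```

```bash
python3 -c "
from tgt import *
st();inc((-.035,-.2,.25))"
```

```text
t 1.35 q [ 0.2991 -0.5093  2.0997 -0.0629  1.1281  0.1405] open -0.000 
bed mm [-77.0385 214.7924 331.3469] rot err [ 0.0089 -0.0062  0.0019] 
F bed [ 1.1391 -0.9133  0.3551] T bed [-0.0304  0.2139  0.0199] F [ 1.0291 -0.7441  0.8033] T [-0.0729  0.2042  0.0052]
target world [ 0.5637 -0.1765  0.2968] rotvec [-0.0089  0.0062 -0.0019] shift cm [-41.4197   4.356    8.355 ]
```

>>> servo_tool(increments="0 0 0 -4 .4 .8 0;0 0 0 -8 .8 1.6 0;0 0 0 -12 1.2 2.4 0;0 0 0 -16 1.6 3.2 0;0 0 0 -20 2 4 0;0 0 0 -24 2.4 4.8 0;0 0 0 -28 2.8 5.6 0;0 0 0 -32 3.2 6.4 0;0 0 0 -36 3.8 7.2 0;0 0 0 -40 4.3 8 0")

```text
time: 2.18
eef_pos: [0.5602, -0.1624, 0.2988]
tcp_rot: [0.628, 0.749, 0.16, 0.136]
contact_force: [0.6, 0.9, -0.6]
opening: 0.002
```

```bash
python3 -c "
from tgt import *
st();inc((-.035,-.164,.05))"
```

```text
t 2.18 q [-0.5892 -0.1831  1.9546  0.3273  1.0761 -0.8783] open 0.002 
bed mm [ -35.0612 -185.4561  252.2199] rot err [ 0.0119 -0.0034  0.0004] 
F bed [ 0.4172  0.745  -0.8263] T bed [0.0009 0.1342 0.0097] F [ 0.5851  0.8612 -0.5726] T [-0.0268  0.1316  0.0092]
target world [ 0.6406 -0.1262  0.1155] rotvec [-0.0119  0.0034 -0.0004] shift cm [ 2.2152  0.2454 20.213 ]
```

>>> servo_tool(increments="-.01 0 0 .5 .1 4 0;-.01 0 0 1 .2 8 0;-.01 0 0 1.5 .2 12 0;-.01 0 0 2 .2 16 0;-.01 0 0 2 .2 18 0;-.01 0 0 2 .2 20 0;-.01 0 0 2 .2 20 0")

```text
time: 2.77
eef_pos: [0.6372, -0.1246, 0.1121]
tcp_rot: [0.628, 0.749, 0.163, 0.135]
contact_force: [-0.2, 0.7, -0.1]
opening: 0.002
```

```bash
python3 -c "
from tgt import *
st();inc((-.035,-.164,.02))
for n in('scene','top'): grab(n,n+'1')
b=np.load('scene1.npz')['p'][180:320,205:365];b=cv2.resize(b,None,fx=4,fy=4,interpolation=cv2.INTER_CUBIC)
cv2.imwrite('pics/cb1.png',b[...,::-1])
"
```

```text
t 2.77 q [-0.4519  0.1497  1.9854  0.3927  0.6941 -0.8924] open 0.002 
bed mm [ -39.2311 -161.8082   48.208 ] rot err [0.0099 0.002  0.0007] 
F bed [-0.1268  0.7467 -0.066 ] T bed [ 0.0076  0.2115 -0.0401] F [-0.2169  0.7198 -0.1135] T [-0.0137  0.2124 -0.0331]
target world [ 0.6531 -0.124   0.0883] rotvec [-0.0099 -0.002  -0.0007] shift cm [-0.2245  0.4512  2.816 ]
```

View pics/cb1.png

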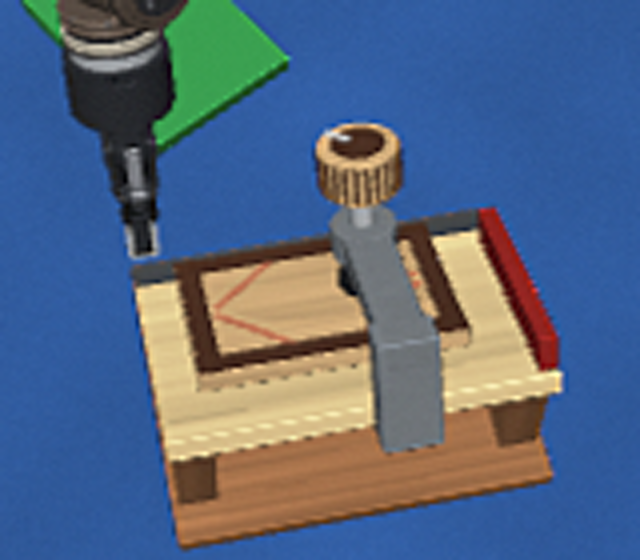

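>>> servo_tool(increments="-.01 0 0 -.2 .4 1 0;-.01 0 0 -.2 .4 2 0;-.01 0 0 -.2 .4 2.4 0;-.01 0 0 -.2 .4 2.8 0;-.01 0 0 -.2 .4 2.8 0")

```text
time: 3.28
eef_pos: [0.6558, -0.126, 0.0951]
tcp_rot: [0.626, 0.748, 0.168, 0.143]
contact_force: [0.4, 0.4, 1.1]
opening: -0.004
```

```bash
python3 -c "
from tgt import *
st();inc((-.035,-.15,.02))
for n in('scene','top'): grab(n,n+'2')
b=np.load('scene2.npz')['p'][180:320,205:365];b=cv2.resize(b,None,fx=4,fy=4,interpolation=cv2.INTER_CUBIC)
cv2.imwrite('pics/cb2.png',b[...,::-1])
"
```

```text
t 3.28 q [-0.4419  0.2052  1.9615  0.4222  0.6454 -0.9161] open -0.004 
bed mm [ -30.0611 -166.4381   25.2051] rot err [-0.0089 -0.004  -0.0012] 
F bed [0.8466 0.2852 0.8509] T bed [ 0.0444  0.245  -0.0227] F [0.3513 0.3524 1.1289] T [ 0.006   0.25   -0.0018]
target world [ 0.6506 -0.1102  0.0883] rotvec [0.0089 0.004  0.0012] shift cm [ 1.6464 -0.4966  0.5095]
```

View pics/cb2.png

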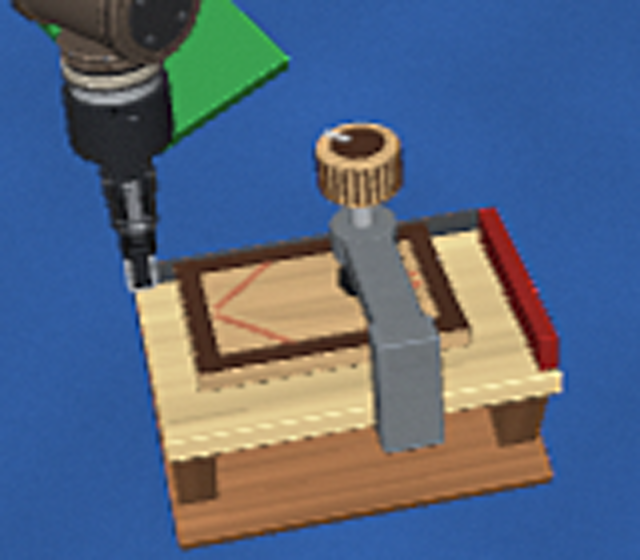

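>>> servo_tool(increments=".005 0 0 .3 -.3 .2 0;.005 0 0 .6 -.3 .4 0;.005 0 0 .8 -.3 .4 0;.005 0 0 .8 -.3 .4 0")

```text
time: 3.72
eef_pos: [0.6533, -0.1178, 0.0907]
tcp_rot: [0.626, 0.748, 0.166, 0.142]
contact_force: [-0.5, 0.0, -1.2]
opening: -0.0
```

```bash
python3 -c "
from tgt import *
st();inc((-.035,-.15,.02))"
```

```text
t 3.72 q [-0.4292  0.204   1.9714  0.4153  0.636  -0.9017] open -0.000 
bed mm [ -32.8093 -157.9362   21.5974] rot err [-0.0044 -0.004  -0.0017] 
F bed [-0.9029  0.0988 -0.8723] T bed [-0.0015  0.2363  0.0557] F [-0.46    0.0182 -1.1722] T [-0.066   0.2283  0.0499]
target world [ 0.6506 -0.1102  0.0883] rotvec [0.0044 0.004  0.0017] shift cm [ 0.7946 -0.2185  0.1556]
```

>>> servo_tool(increments="0 0 0 .4 0 .1 0;0 0 0 .8 0 .1 0;0 0 0 1.1 0 .1 0;0 0 0 1.4 0 .1 0;0 0 0 1.7 0 .1 0;0 0 0 2.0 0 .1 0;0 0 0 2.3 0 .1 0;0 0 0 2.6 0 .1 0;0 0 0 2.9 0 .1 0;0 0 0 3.2 0 .1 0")

```text
time: 4.55
eef_pos: [0.6484, -0.0866, 0.0899]
tcp_rot: [0.626, 0.748, 0.166, 0.142]
contact_force: [-0.4, 0.2, 0.5]
opening: -0.001
```

```bash
python3 -c "
from tgt import *
st();inc((-.035,-.111,.02))
for n in('scene','top'): grab(n,n+'3')
b=np.load('scene3.npz')['p'][180:320,205:365];b=cv2.resize(b,None,fx=4,fy=4,interpolation=cv2.INTER_CUBIC)
cv2.imwrite('pics/cb3.png',b[...,::-1])
"
```

```text
t 4.55 q [-0.3798  0.1812  2.0003  0.3951  0.6137 -0.8416] open -0.001 
bed mm [ -32.5784 -126.3607   20.58  ] rot err [-0.0048 -0.0046 -0.0012] 
F bed [-0.135   0.232   0.6113] T bed [0.0092 0.1685 0.0019] F [-0.4155  0.1615  0.497 ] T [-0.0221  0.1672  0.0056]
target world [ 0.6438 -0.0718  0.0883] rotvec [0.0048 0.0046 0.0012] shift cm [ 1.5366 -0.2406  0.0498]
```

View pics/cb3.png

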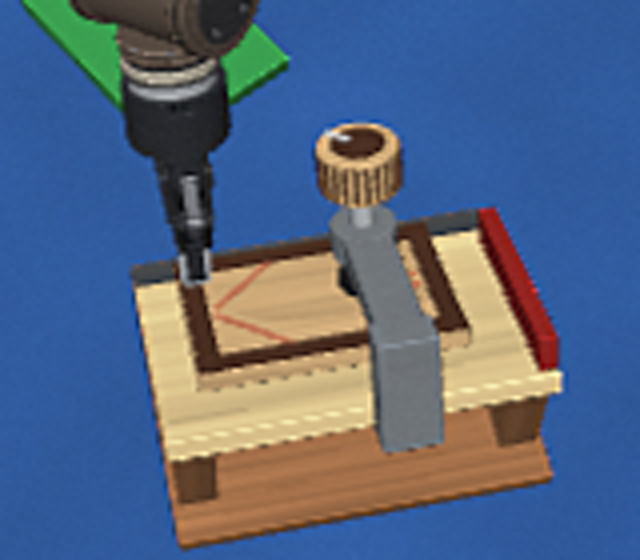

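```bash
python3 -c "
from tgt import *
for n in ('scene','top'):
    W=((cloud(n,np.load(n+'3.npz')['d'])-t)@M)*1e3
    W0=((cloud(n,np.load(n+'0.npz')['d'])-t)@M)*1e3
    k=(abs(W[...,0]+32)<25)&(abs(W[...,1]+126)<30)&(W[...,2]<60)&(W[...,2]>-10)&(np.linalg.norm(W-W0,axis=-1)>4)
    w=W[k]; o=np.argsort(w[:,2]); print(n,k.sum()); print(w[o][:25:2])
    k=(W[...,0]<30)&(W[...,0]>-70)&(abs(W[...,1]+85)<25)&(W[...,2]<40); print(np.median(W[k],0))
    k=(W[...,0]<40)&(W[...,0]>-60)&(W[...,1]<-60)&(W[...,1]>-165)&(abs(W[...,2]-16)<5); print('edge',np.percentile(W[k][:,1],[0,1,5,10]))
print(proj('scene',np.array([M@np.array([-.0326,-.1264,.0206-.014])+t])))
"
```

```text
scene 125
[[ -54.5788 -149.3694   -6.6849]
 [ -40.0836 -147.7819   -3.8953]
 [ -47.1145 -143.688    -2.3348]
 [ -49.9278 -155.5769   -2.0006]
 [ -56.3603 -142.4743   -1.7572]
 [ -23.9332 -155.5757   -1.5753]
 [ -11.8827 -150.9478   -0.9499]
 [ -41.3108 -150.3305   -0.4957]
 [ -49.4885 -146.1961    0.2239]
 [ -29.8026 -151.5963    0.7544]
 [ -53.5406 -148.6321    1.5437]
 [ -33.3264 -154.0308    2.398 ]
 [ -11.6259 -141.0194    8.4322]]
[-10.2765 -84.6042  15.7489]
edge [-141.1891 -140.6924 -137.599  -133.1759]
top 9
[[ -20.9486 -102.301    11.33  ]
 [ -11.9757 -106.7508   12.703 ]
 [ -14.6692 -106.0559   15.5195]
 [  -9.8385  -97.2048   16.6159]
 [ -17.4919 -108.2406   21.0063]]
[ -7.58   -80.6573  16.3906]
edge [-136.953  -135.3292 -126.8729 -118.249 ]
[[254.9869 257.5376]]
```

View pics/top3.png

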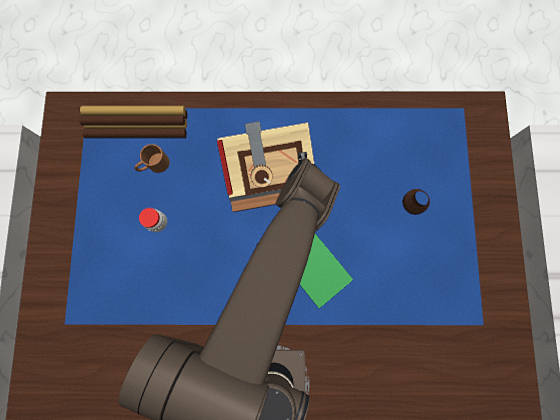

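```bash
python3 -c "
from tgt import *
n='scene'
W=((cloud(n,np.load(n+'3.npz')['d'])-t)@M)*1e3
W0=((cloud(n,np.load(n+'0.npz')['d'])-t)@M)*1e3
P=np.load(n+'3.npz')['p']
for v in range(238,256,1):
  print(v,[tuple(np.round(W[v,u]).astype(int)) for u in (250,252,254,256,258)], P[v,254])
"
```

```text
238 [(np.int64(25), np.int64(-137), np.int64(119)), (np.int64(24), np.int64(-132), np.int64(118)), (np.int64(23), np.int64(-126), np.int64(116)), (np.int64(23), np.int64(-121), np.int64(115)), (np.int64(-160), np.int64(-101), np.int64(-13))] [50 50 54]
239 [(np.int64(27), np.int64(-138), np.int64(118)), (np.int64(14), np.int64(-131), np.int64(107)), (np.int64(19), np.int64(-126), np.int64(109)), (np.int64(15), np.int64(-120), np.int64(106)), (np.int64(-163), np.int64(-101), np.int64(-19))] [40 43 47]
240 [(np.int64(17), np.int64(-138), np.int64(107)), (np.int64(15), np.int64(-132), np.int64(105)), (np.int64(13), np.int64(-126), np.int64(102)), (np.int64(9), np.int64(-120), np.int64(98)), (np.int64(-154), np.int64(-102), np.int64(-16))] [37 40 43]
241 [(np.int64(6), np.int64(-137), np.int64(96)), (np.int64(0), np.int64(-131), np.int64(91)), (np.int64(2), np.int64(-126), np.int64(91)), (np.int64(6), np.int64(-120), np.int64(93)), (np.int64(-155), np.int64(-103), np.int64(-21))] [42 45 49]
242 [(np.int64(3), np.int64(-137), np.int64(90)), (np.int64(-1), np.int64(-132), np.int64(87)), (n
[... 2828 characters left out ...]
.int64(-121), np.int64(19)), (np.int64(-38), np.int64(-115), np.int64(18))] [73 44 31]
254 [(np.int64(-37), np.int64(-140), np.int64(19)), (np.int64(-37), np.int64(-134), np.int64(18)), (np.int64(-41), np.int64(-128), np.int64(14)), (np.int64(-31), np.int64(-122), np.int64(20)), (np.int64(-34), np.int64(-116), np.int64(17))] [74 47 31]
255 [(np.int64(-38), np.int64(-140), np.int64(15)), (np.int64(-37), np.int64(-134), np.int64(15)), (np.int64(-31), np.int64(-129), np.int64(18)), (np.int64(-32), np.int64(-123), np.int64(16)), (np.int64(-9223372036854775808), np.int64(-9223372036854775808), np.int64(-9223372036854775808))] [75 45 32]<string>:8: RuntimeWarning: invalid value encountered in cast
```

```bash
python3 -W ignore -c "
from tgt import *
n='scene'
a=np.load(n+'0.npz');W=cloud(n,a['d'])*1e3
print(proj(n,[[.2802,.6133,.2127],[.2802,.6133,.2],[.2802,.6133,.17]]))
print('table',np.nanmedian(W[280:320,100:200,2]),np.nanmedian(W[170:200,320:380,2]))
k=(abs(W[...,0]-280)<90)&(abs(W[...,1]-613)<90)&(W[...,2]>100)
w=W[k]; print(k.sum(), np.percentile(w[:,2],[0,1,2,5,10,20,30]))
b=a['p'][70:150,440:530];b=cv2.resize(b,None,fx=6,fy=6,interpolation=cv2.INTER_CUBIC)
cv2.imwrite('pics/g0.png',b[...,::-1])
vv,uu=np.nonzero(k); o=np.argsort(w[:,2])[:40:2]
for i in o: print(vv[i],uu[i],w[i].round())
"
```

```text
[[472.8589 133.2568]
 [471.5626 135.9297]
 [468.5661 142.108 ]]
table 1.1369671736566334 1.4296845487963283
3529 [241.0595 262.7586 276.3355 297.9741 314.736  346.3349 399.2745]
124 461 [266. 569. 241.]
123 460 [269. 563. 249.]
121 459 [262. 561. 250.]
123 461 [272. 565. 251.]
122 460 [268. 562. 251.]
132 490 [311. 647. 252.]
131 494 [308. 660. 253.]
121 461 [266. 565. 254.]
131 490 [310. 646. 255.]
131 492 [311. 651. 257.]
130 490 [307. 646. 257.]
130 492 [307. 652. 257.]
130 494 [309. 657. 259.]
118 459 [258. 559. 260.]
119 459 [263. 557. 260.]
118 461 [260. 564. 261.]
121 462 [274. 564. 262.]
120 462 [270. 565. 263.]
130 493 [313. 652. 263.]
118 460 [264. 559. 265.]
```

View pics/g0.png

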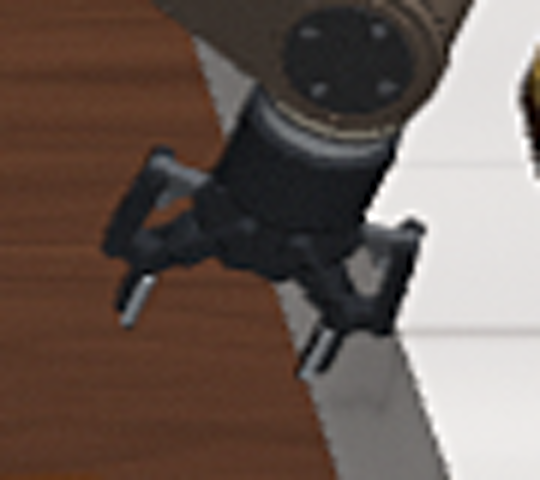

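```bash
python3 -W ignore -c "
from tgt import *
for x in (-.026,-.0185):
  for z in (.02,.03,.035,.04,.045): print(x,z,proj('scene',M@np.array([x,-.1264,z])+t))
a=np.load('scene3.npz')
b=a['p'][225:265,235:275];b=cv2.resize(b,None,fx=14,fy=14,interpolation=cv2.INTER_NEAREST)
cv2.imwrite('pics/g3.png',b[...,::-1])
"
```

```text
-0.026 0.02 [[254.8532 255.2455]]
-0.026 0.03 [[254.531  252.5459]]
-0.026 0.035 [[254.369 251.189]]
-0.026 0.04 [[254.2065 249.8273]]
-0.026 0.045 [[254.0434 248.4608]]
-0.0185 0.02 [[255.1904 256.7216]]
-0.0185 0.03 [[254.868  254.0157]]
-0.0185 0.035 [[254.7059 252.6555]]
-0.0185 0.04 [[254.5433 251.2906]]
-0.0185 0.045 [[254.3801 249.9208]]
```

View pics/g3.png

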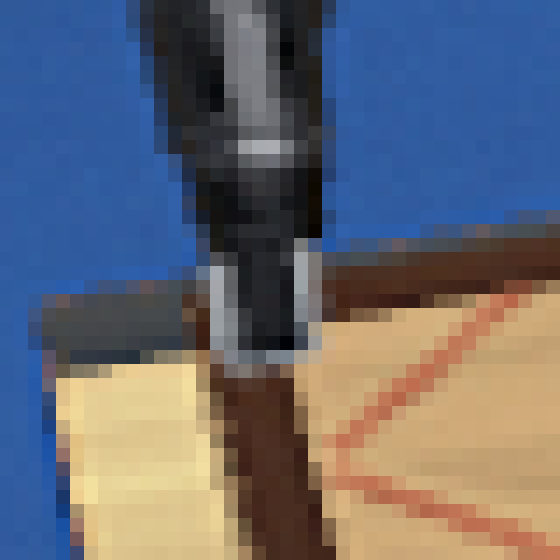

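>>> servo_tool(increments="0 0 0 0 0 -.5 0;0 0 0 -1 0 -1 0;0 0 0 -2 0 -1 0;0 0 0 -3 0 -1 0;0 0 0 -3.9 0 -1 0;0 0 0 -3.9 0 -1 0")

```text
time: 5.15
eef_pos: [0.6517, -0.1287, 0.0996]
tcp_rot: [0.627, 0.747, 0.166, 0.143]
contact_force: [-0.4, 0.7, -0.0]
opening: -0.001
```

```bash
python3 -c "
from tgt import *
st();inc((-.035,-.166,.02))"
```

```text
t 5.15 q [-0.4477  0.1925  1.9663  0.4137  0.6544 -0.9109] open -0.001 
bed mm [ -32.2393 -168.4392   31.0902] rot err [-0.0058 -0.0067  0.0006] 
F bed [-0.2783  0.7259  0.1006] T bed [-0.0048  0.1783  0.0524] F [-0.4178  0.6628 -0.0264] T [-0.0574  0.1709  0.0454]
target world [ 0.6535 -0.126   0.0883] rotvec [ 0.0058  0.0067 -0.0006] shift cm [ 0.2512 -0.2826  1.1058]
```

>>> servo_tool(increments="0 0 0 .2 -.2 1 0;0 0 0 .2 -.2 2 0;0 0 0 .2 -.2 3 0;0 0 0 .2 -.2 3.5 0;0 0 0 .2 -.2 3.9 0;0 0 0 .2 -.2 3.9 0;0 0 0 .2 -.2 3.9 0")

```text
time: 5.73
eef_pos: [0.6653, -0.1212, 0.0625]
tcp_rot: [0.626, 0.748, 0.166, 0.142]
contact_force: [-0.9, -0.3, -0.3]
opening: 0.0
```

```bash
python3 -W ignore -c "
from tgt import *
st();inc((-.035,-.166,-.01))
for n in('scene','top'): grab(n,n+'4')
b=np.load('scene4.npz')['p'][225:275,220:280];b=cv2.resize(b,None,fx=10,fy=10,interpolation=cv2.INTER_NEAREST)
cv2.imwrite('pics/g4.png',b[...,::-1])
s=ctrl.get_state();p=M.T@(s['eef_pos']-t)
for x in (.007,.0145):
  for z in (0,.005,.01,.015,.02): print(x,z,proj('scene',M@np.array([p[0]+x,p[1],z])+t))
"
```

```text
t 5.73 q [-0.4258  0.2719  1.9503  0.4411  0.5924 -0.9308] open 0.000 
bed mm [ -34.5697 -163.4004   -8.7334] rot err [-0.0042 -0.004  -0.0016] 
F bed [-0.9742 -0.179   0.0739] T bed [-0.0326  0.1765 -0.067 ] F [-0.8685 -0.3369 -0.3448] T [-0.0323  0.1735 -0.0745]
target world [ 0.6659 -0.1237  0.0611] rotvec [0.0042 0.004  0.0016] shift cm [-0.2594 -0.044   0.1275]
0.007 0 [[243.0917 262.4274]]
0.007 0.005 [[242.9111 261.0988]]
0.007 0.01 [[242.7299 259.7655]]
0.007 0.015 [[242.5481 258.4276]]
0.007 0.02 [[242.3656 257.085 ]]
0.0145 0 [[243.3774 263.927 ]]
0.0145 0.005 [[243.1966 262.5954]]
0.0145 0.01 [[243.0151 261.2591]]
0.0145 0.015 [[242.833  259.9181]]
0.0145 0.02 [[242.6503 258.5723]]
```

View pics/g4.png

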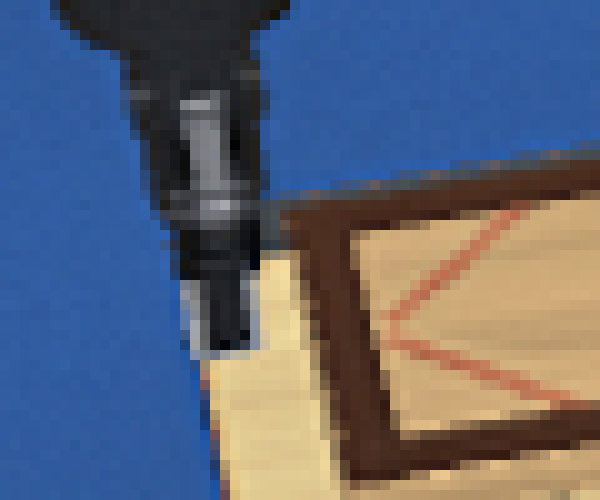

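>>> servo_tool(increments="0 0 0 0 0 .2 0;0 0 0 0 0 .4 0;0 0 0 .4 0 .4 0;0 0 0 .8 0 .4 0;0 0 0 1.1 0 .4 0;0 0 0 1.4 0 .4 0;0 0 0 1.7 0 .4 0;0 0 0 2.0 0 .4 0;0 0 0 2.3 0 .4 0;0 0 0 2.6 0 .4 0")

```text
time: 6.67
eef_pos: [0.6626, -0.0959, 0.0594]
tcp_rot: [0.626, 0.748, 0.166, 0.143]
contact_force: [0.9, -3.0, -0.9]
opening: -0.002
```

```bash
python3 -W ignore -c "
from tgt import *
st();inc((-.035,-.111,-.012))
for n in('scene',): grab(n,n+'5')
b=np.load('scene5.npz')['p'][180:320,205:365];b=cv2.resize(b,None,fx=4,fy=4,interpolation=cv2.INTER_CUBIC)
cv2.imwrite('pics/g5.png',b[...,::-1])
"
```

```text
t 6.67 q [-0.3856  0.26    1.9726  0.4279  0.5678 -0.8857] open -0.002 
bed mm [ -34.33   -138.002   -12.2511] rot err [-0.0051 -0.0055 -0.0014] 
F bed [-0.0568 -3.1403 -0.9201] T bed [-0.4762  0.3806  0.0135] F [ 0.884  -3.0322 -0.8579] T [-0.4973  0.2979 -0.1891]
target world [ 0.6571 -0.0694  0.0593] rotvec [0.0051 0.0055 0.0014] shift cm [ 2.7001 -0.0631 -0.0403]
```

View pics/g5.png

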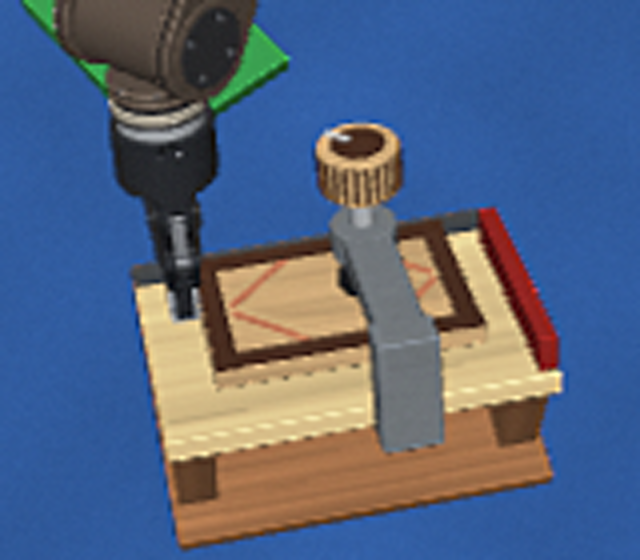

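>>> servo_tool(increments="0 0 0 .3 0 0 0;0 0 0 .6 0 0 0;0 0 0 .9 0 0 0;0 0 0 1.2 0 0 0;0 0 0 1.5 0 0 0;0 0 0 1.7 0 0 0;0 0 0 1.9 0 0 0;0 0 0 2.1 0 0 0;0 0 0 2.1 0 0 0")

```text
time: 7.47
eef_pos: [0.659, -0.0748, 0.0595]
tcp_rot: [0.626, 0.748, 0.166, 0.142]
contact_force: [-1.4, -4.0, 1.6]
opening: 0.001
```

```bash
python3 -W ignore -c "
from tgt import *
st();inc((-.035,-.111,-.012))
for n in('scene',): grab(n,n+'6')
b=np.load('scene6.npz')['p'][180:320,205:365];b=cv2.resize(b,None,fx=4,fy=4,interpolation=cv2.INTER_CUBIC)
cv2.imwrite('pics/g6.png',b[...,::-1])
"
```

```text
t 7.47 q [-0.3525  0.2455  1.9907  0.414   0.5545 -0.8448] open 0.001 
bed mm [ -34.1181 -116.5882  -12.2476] rot err [-0.0053 -0.0046 -0.0014] 
F bed [-1.1902 -3.6579  2.3039] T bed [-0.535   0.2853 -0.0144] F [-1.3776 -3.9616  1.585 ] T [-0.5214  0.1968 -0.2392]
target world [ 0.6571 -0.0694  0.0593] rotvec [0.0053 0.0046 0.0014] shift cm [ 0.5588 -0.0872 -0.0278]
```

View pics/g6.png

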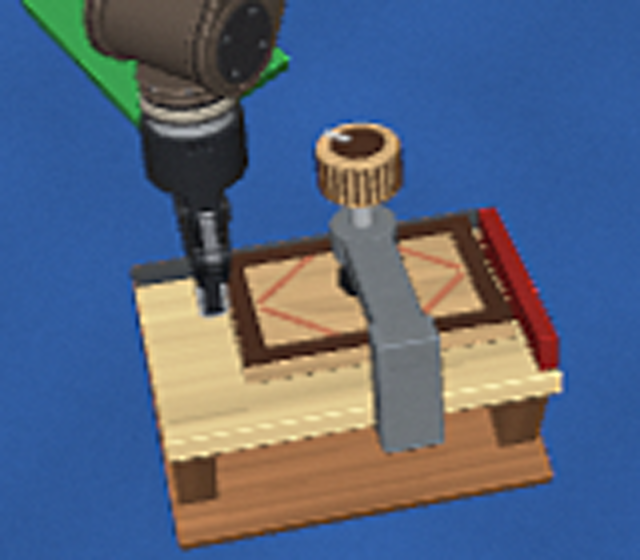

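>>> servo_tool(increments="0 0 0 .1 0 0 0;0 0 0 .2 0 0 0;0 0 0 .3 0 0 0;0 0 0 .4 0 0 0;0 0 0 .5 0 0 0;0 0 0 .5 0 0 0")

```text
time: 8.02
eef_pos: [0.6582, -0.0704, 0.0595]
tcp_rot: [0.626, 0.748, 0.166, 0.143]
contact_force: [-1.6, -4.0, 2.8]
opening: 0.001
```

```bash
python3 -W ignore -c "
from tgt import *
st()"
```

```text
t 8.02 q [-0.3452  0.2424  1.9945  0.4097  0.5508 -0.8347] open 0.001 
bed mm [ -34.1272 -112.1789  -12.2745] rot err [-0.0054 -0.0054 -0.0014] 
F bed [-0.8864 -3.6634  3.4736] T bed [-0.6829  0.3695 -0.0038] F [-1.5922 -4.0056  2.7736] T [-0.6727  0.2553 -0.2921]
```

>>> servo_tool(increments="0 0 0 .1 0 0 0;0 0 0 .2 0 0 0;0 0 0 .2 0 0 0")

```text
time: 8.27
eef_pos: [0.6582, -0.0701, 0.0595]
tcp_rot: [0.626, 0.748, 0.165, 0.144]
contact_force: [-0.9, -9.9, 0.7]
opening: -0.001
```

>>> servo_tool(increments="0 0 0 .1 0 0 0;0 0 0 .2 0 0 0;0 0 0 .2 0 0 0")

```text
time: 8.52
eef_pos: [0.6582, -0.07, 0.0596]
tcp_rot: [0.626, 0.748, 0.165, 0.146]
contact_force: [-1.0, -14.6, -0.0]
opening: 0.0
```

```bash
python3 -W ignore -c "
from tgt import *
st()
for n in('scene','top'): grab(n,n+'7')
b=np.load('scene7.npz')['p'][210:290,255:365];b=cv2.resize(b,None,fx=7,fy=7,interpolation=cv2.INTER_CUBIC)
cv2.imwrite('pics/g7.png',b[...,::-1])
"
```

```text
t 8.52 q [-0.342   0.2404  1.9972  0.4018  0.5429 -0.8265] open 0.000 
bed mm [ -34.0427 -111.7864  -12.1631] rot err [-0.0071 -0.0123 -0.0027] 
F bed [ -3.2462 -14.1687   1.4772] T bed [-2.314   0.8319 -0.0296] F [ -1.0211 -14.5749  -0.0332] T [-2.1984  0.4526 -1.0048]
```

View pics/g7.png

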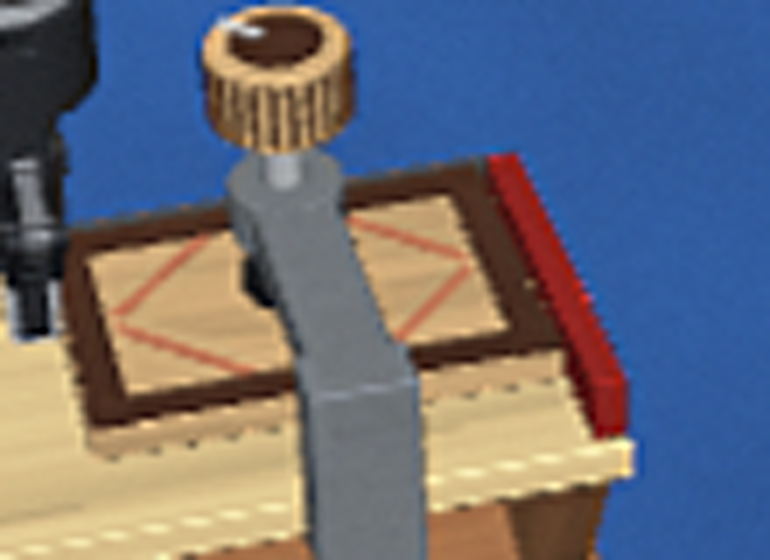

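>>> servo_tool(increments="0 0 0 -.6 0 0 0;0 0 0 -1.5 0 0 0;0 0 0 -2.5 0 0 0;0 0 0 -3 0 -3 0;0 0 0 -3 0 -7 0;0 0 0 -3 0 -11 0;0 0 0 -3 0 -15 0;0 0 0 -3 0 -19 0;0 0 0 -3 0 -22 0;0 0 0 -3 0 -24 0")

```text
time: 9.45
eef_pos: [0.5614, -0.1128, 0.2806]
tcp_rot: [0.626, 0.748, 0.167, 0.144]
contact_force: [0.3, -0.3, -0.1]
opening: -0.001
```

```bash
python3 -W ignore -c "
from tgt import *
st()
for n in('scene','top'): grab(n,n+'8')
b=np.load('scene8.npz')['p'][200:300,225:365];b=cv2.resize(b,None,fx=5,fy=5,interpolation=cv2.INTER_CUBIC)
cv2.imwrite('pics/g8.png',b[...,::-1])
b=np.load('top8.npz')['p'][110:220,200:335];b=cv2.resize(b,None,fx=5,fy=5,interpolation=cv2.INTER_CUBIC)
cv2.imwrite('pics/t8.png',b[...,::-1])
"
```

```text
t 9.45 q [-0.5029 -0.2196  2.0222  0.3206  1.0038 -0.8081] open -0.001 
bed mm [ -33.7921 -136.881   231.5809] rot err [-0.0089 -0.0062 -0.0026] 
F bed [ 0.1958 -0.3497 -0.1586] T bed [ 0.0391  0.213  -0.0248] F [ 0.3022 -0.3013 -0.061 ] T [ 0.0078  0.2177 -0.0059]
```

View pics/g8.png

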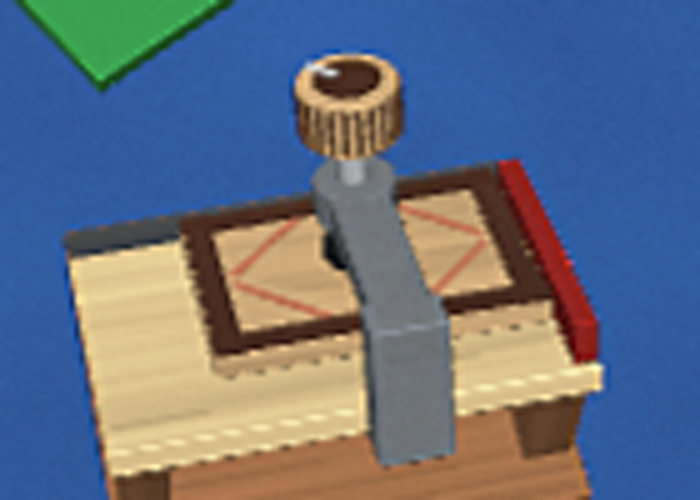

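View pics/t8.png

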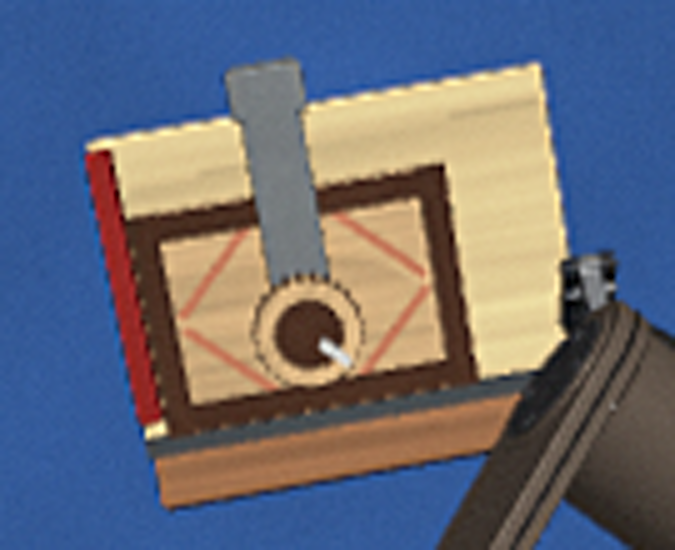

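>>> servo_tool(increments="0 0 -.12 1.4 .2 .3 8.5;0 0 -.24 2.8 .4 .6 8.5;0 0 -.36 4.2 .6 .9 8.5;0 0 -.48 5.6 .8 1.2 8.5;0 0 -.6 7 1 1.5 8.5;0 0 -.72 8.4 1.2 1.8 8.5;0 0 -.84 9.8 1.4 2.1 8.5;0 0 -.96 11.2 1.6 2.4 8.5;0 0 -1.08 12.6 1.6 2.7 8.5;0 0 -1.2 13.6 1.6 3 8.5")

```text
time: 10.38
eef_pos: [0.5638, 0.0277, 0.2526]
tcp_rot: [0.091, 0.972, 0.057, 0.209]
contact_force: [-0.1, -0.2, -0.1]
opening: 0.998
```

```bash
python3 -W ignore -c "
from tgt import *
st();inc((-.018,0,.18),-1.6)"
```

```text
t 10.38 q [-0.2065 -0.236   2.0849  0.2026  0.8931 -1.6857] open 0.998 
bed mm [-21.1349   1.0056 194.7824] rot err [ 0.0002 -0.002  -1.2076] 
F bed [-0.1293 -0.1568 -0.0049] T bed [ 0.026   0.2027 -0.0171] F [-0.0858 -0.1746 -0.0591] T [-0.0053  0.205  -0.0045]
target world [0.5729 0.0283 0.2405] rotvec [-0.0015  0.0012 -0.3924] shift cm [-0.3265  0.0192  1.4787]
```

>>> servo_tool(increments="0 0 -.1 -.1 0 .4 8.5;0 0 -.2 -.2 0 .8 8.5;0 0 -.3 -.3 0 1.2 8.5;0 0 -.4 -.3 0 1.5 8.5;0 0 -.4 -.3 0 1.5 8.5;0 0 -.4 -.3 0 1.5 8.5")

```text
time: 10.88
eef_pos: [0.5729, 0.0269, 0.2408]
tcp_rot: [-0.099, 0.971, 0.015, 0.217]
contact_force: [0.1, 0.1, 0.8]
opening: 0.993
```

```bash
python3 -W ignore -c "
from tgt import *
st();inc((-.018,0,.088),-1.6)
for n in('scene','top'): grab(n,n+'9')
b=np.load('scene9.npz')['p'][160:280,225:365];b=cv2.resize(b,None,fx=5,fy=5,interpolation=cv2.INTER_CUBIC)
cv2.imwrite('pics/g9.png',b[...,::-1])
b=np.load('top9.npz')['p'][110:220,200:335];b=cv2.resize(b,None,fx=5,fy=5,interpolation=cv2.INTER_CUBIC)
cv2.imwrite('pics/t9.png',b[...,::-1])
s=ctrl.get_state();p=M.T@(s['eef_pos']-t)
print(proj('scene',M@p+t),proj('top',M@p+t))
"
```

```text
t 10.88 q [-0.2036 -0.2028  2.0796  0.2049  0.8644 -2.0799] open 0.993 
bed mm [-18.1249  -1.3828 180.3055] rot err [ 0.0011 -0.0032 -1.5986] 
F bed [0.4681 0.0493 0.673 ] T bed [ 0.0499  0.1871 -0.0322] F [0.1289 0.0731 0.8078] T [ 0.0251  0.1946 -0.0081]
target world [0.6112 0.0351 0.1571] rotvec [-0.0027  0.0013 -0.0014] shift cm [-0.0045  0.1629  9.2302]
[[293.4041 204.1685]] [[262.3452 178.2094]]
```

View pics/g9.png

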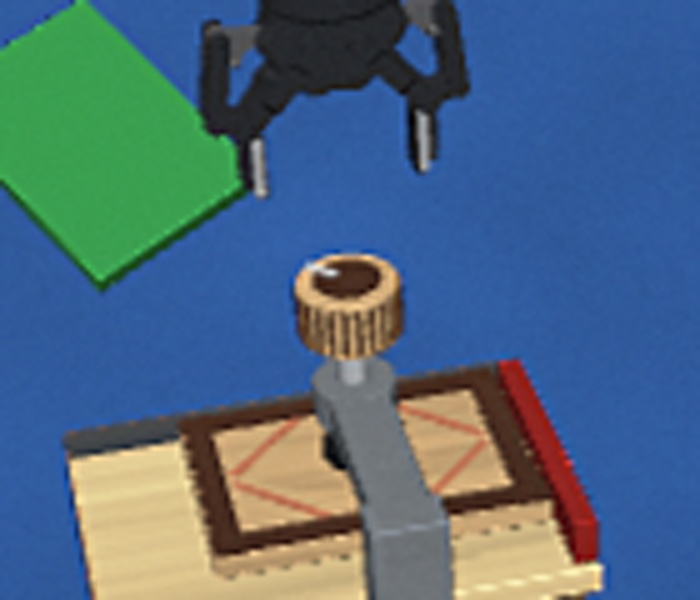

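View pics/t9.png

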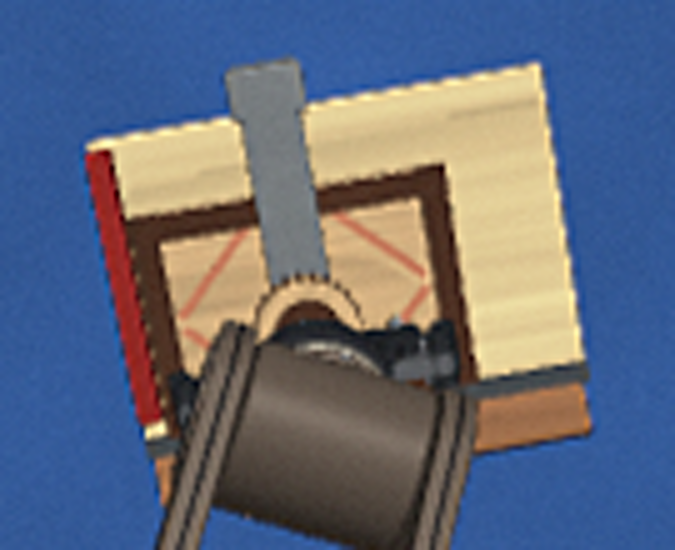

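```bash
python3 -W ignore -c "
from tgt import *
a=np.load('scene9.npz');W=((cloud('scene',a['d'])-t)@M)*1e3
for u0,u1,v0,v1 in ((273,280,188,200),(305,313,180,195)):
    w=W[v0:v1,u0:u1].reshape(-1,3); k=(w[:,2]>150)&(w[:,2]<300); w=w[k]; o=np.argsort(w[:,2]); print(len(w), w[o][:10].mean(0), np.median(w,0), w[o][0])
for x in (-18,-5):
  for z in (195,200,205,210,215): print(x,z,proj('scene',M@np.array([x/1e3,-.0014,z/1e3])+t))
"
```

```text
53 [ -8.6214 -51.7054 216.6587] [ -7.5555 -52.0292 231.3216] [-14.2325 -52.782  212.0613]
84 [-12.1588  41.915  216.0739] [-10.1251  42.8487 234.1491] [ -9.1859  39.9304 211.926 ]
-18 195 [[293.1993 199.8651]]
-18 200 [[293.1    198.3346]]
-18 205 [[293.0003 196.7984]]
-18 210 [[292.9003 195.2564]]
-18 215 [[292.7999 193.7087]]
-5 195 [[294.1215 202.1512]]
-5 200 [[294.0232 200.6129]]
-5 205 [[293.9245 199.0688]]
-5 210 [[293.8254 197.5189]]
-5 215 [[293.726  195.9632]]
```

>>> servo_tool(increments="0 0 0 0 .1 2 8.5;0 0 0 0 .1 4 8.5;0 0 0 0 .1 6 8.5;0 0 0 0 .1 7.5 8.5;0 0 0 0 .1 8.7 8.5;0 0 0 0 .1 9.6 8.5;0 0 0 0 .1 9.6 8.5")

```text
time: 11.57
eef_pos: [0.6129, 0.0343, 0.1537]
tcp_rot: [-0.1, 0.971, 0.014, 0.217]
contact_force: [-0.3, 0.1, -0.6]
opening: 0.998
```

```bash
python3 -W ignore -c "
from tgt import *
st();inc((-.018,0,.084),-1.6)
for n in('scene','top'): grab(n,n+'10')
b=np.load('scene10.npz')['p'][160:280,225:365];b=cv2.resize(b,None,fx=5,fy=5,interpolation=cv2.INTER_CUBIC)
cv2.imwrite('pics/g10.png',b[...,::-1])
"
```

```text
t 11.57 q [-0.1718 -0.0079  2.0698  0.2279  0.6772 -2.0965] open 0.998 
bed mm [-17.9838  -1.0682  84.2227] rot err [ 0.0017 -0.0035 -1.5999] 
F bed [-0.4793  0.1588 -0.4783] T bed [0.0472 0.2193 0.0449] F [-0.2566  0.1155 -0.6361] T [-0.0151  0.22    0.0607]
target world [0.6128 0.0354 0.1535] rotvec [-0.0033  0.0011 -0.0001] shift cm [-0.0015  0.1069  0.0219]
```

View pics/g10.png

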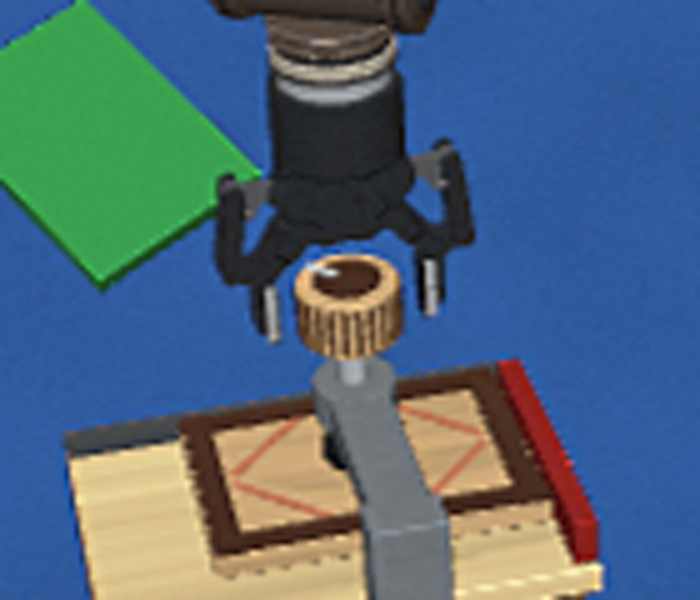

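>>> servo_tool(increments="0 0 0 0 .05 0 6;0 0 0 0 .05 0 5;0 0 0 0 .05 0 5;0 0 0 0 .05 0 5;0 0 0 0 .05 0 5;0 0 0 0 .05 0 5", grip_force=45)

```text
time: 12.17
eef_pos: [0.6141, 0.0347, 0.1577]
tcp_rot: [-0.1, 0.97, 0.014, 0.219]
contact_force: [-3.8, 1.1, 6.6]
opening: 0.693
```

```bash
python3 -W ignore -c "
from tgt import *
st();inc((-.018,0,.084),-1.6)
for n in('scene','top'): grab(n,n+'11')
b=np.load('scene11.npz')['p'][190:250,255:335];b=cv2.resize(b,None,fx=8,fy=8,interpolation=cv2.INTER_CUBIC)
cv2.imwrite('pics/g11.png',b[...,::-1])
"
```

```text
t 12.17 q [-0.1709 -0.0128  2.0678  0.2275  0.6783 -2.0959] open 0.693 
bed mm [-15.2348  -0.9424  87.3623] rot err [-0.0013 -0.0089 -1.6014] 
F bed [-0.478   1.7675  7.4695] T bed [ 0.2903  0.38   -0.0387] F [-3.8447  1.1092  6.5676] T [0.2083 0.4232 0.0876]
target world [0.6128 0.0354 0.1535] rotvec [-0.0049  0.0064  0.0015] shift cm [0.2756 0.1043 0.334 ]
```

View pics/g11.png

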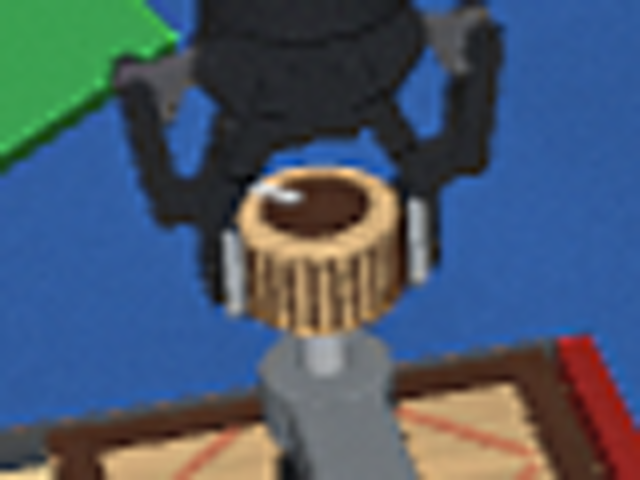

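>>> servo_tool(increments="0 0 0 0 .05 0 7;0 0 0 0 .05 0 7;0 0 0 0 .05 0 7;0 0 0 0 .05 0 7")

```text
time: 12.6
eef_pos: [0.6134, 0.0351, 0.1557]
tcp_rot: [-0.1, 0.971, 0.014, 0.218]
contact_force: [-1.0, 0.2, -0.4]
opening: 0.819
```

```bash
python3 -W ignore -c "
from tgt import *
st();inc((-.018,0,.084),-1.6)"
```

```text
t 12.60 q [-0.1701 -0.0109  2.0695  0.2265  0.6767 -2.0947] open 0.819 
bed mm [-16.6332  -0.4308  85.8062] rot err [ 0.0003 -0.0071 -1.6012] 
F bed [-1.0696  0.4135  0.0027] T bed [ 0.007   0.1613 -0.0083] F [-1.0281  0.2365 -0.4496] T [-0.0187  0.1605 -0.0046]
target world [0.6128 0.0354 0.1535] rotvec [-0.0047  0.0043  0.0012] shift cm [0.1361 0.0481 0.1798]
```

>>> servo_tool(increments="0 0 0 .1 .03 .1 6.3;0 0 0 .1 .03 .1 6.2;0 0 0 .1 .03 0 5;0 0 0 .1 .03 -.15 5;0 0 0 .1 .03 -.25 5;0 0 0 .1 .03 -.25 5", grip_force=35)

```text
time: 13.1
eef_pos: [0.6116, 0.0349, 0.1545]
tcp_rot: [-0.099, 0.971, 0.014, 0.219]
contact_force: [18.1, 1.2, -18.4]
opening: 0.693
```

```bash
python3 -W ignore -c "
from tgt import *
st();inc((-.018,0,.084),-1.6)"
```

```text
t 13.10 q [-0.1709 -0.0138  2.075   0.2275  0.673  -2.0948] open 0.693 
bed mm [-18.7264  -0.3386  85.428 ] rot err [ 0.0001 -0.0084 -1.5995] 
F bed [  8.5712  -1.9793 -24.2833] T bed [-0.225  -1.1353  0.1121] F [ 18.0979   1.22   -18.3858] T [-0.0479 -1.1618  0.0065]
target world [0.6128 0.0354 0.1535] rotvec [-0.0055  0.0052 -0.0005] shift cm [-0.0728  0.0325  0.143 ]
```

>>> servo_tool(increments="0 0 0 -.05 0 .1 5;0 0 0 -.05 0 .2 5;0 0 0 -.05 0 .2 5")

```text
time: 13.35
eef_pos: [0.6123, 0.035, 0.1546]
tcp_rot: [-0.1, 0.971, 0.014, 0.217]
contact_force: [5.8, -0.8, -8.8]
opening: 0.691
```

```bash
python3 -W ignore -c "
from tgt import *
st();inc((-.018,0,.084),-1.6)"
```

```text
t 13.35 q [-0.1703 -0.0113  2.0717  0.226   0.6762 -2.0944] open 0.691 
bed mm [-18.033   -0.3272  85.2504] rot err [ 0.0015 -0.0059 -1.6009] 
F bed [  1.3744  -1.8241 -10.2988] T bed [-0.2511 -0.0854 -0.0249] F [ 5.8315 -0.812  -8.753 ] T [-0.1987 -0.1222 -0.1287]
target world [0.6128 0.0354 0.1535] rotvec [-0.0047  0.0028  0.0009] shift cm [-0.0039  0.0332  0.1249]
```

>>> servo_tool(increments="0 0 .08 0 0 .08 5;0 0 .16 0 0 .1 5;0 0 .24 0 0 .12 5;0 0 .32 0 0 .13 5;0 0 .4 0 0 .15 5;0 0 .4 0 0 .15 5")

```text
time: 13.85
eef_pos: [0.6129, 0.0349, 0.1539]
tcp_rot: [0.095, 0.971, 0.057, 0.211]
contact_force: [4.3, -2.9, -6.6]
opening: 0.691
```

```bash
python3 -W ignore -c "
from tgt import *
st();inc((-.018,0,.084),-1.2)
grab('scene','scene12')
b=np.load('scene12.npz')['p'][190:250,255:335];b=cv2.resize(b,None,fx=8,fy=8,interpolation=cv2.INTER_CUBIC)
cv2.imwrite('pics/g12.png',b[...,::-1])
"
```

```text
t 13.85 q [-0.1701 -0.0092  2.0712  0.2258  0.6741 -1.6933] open 0.691 
bed mm [-17.896   -0.5218  84.3307] rot err [ 0.0003 -0.0064 -1.1998] 
F bed [ 0.5436 -3.6451 -7.59  ] T bed [-0.5996  0.2184 -0.089 ] F [ 4.2833 -2.9382 -6.6491] T [-0.5363  0.1261 -0.3341]
target world [0.6128 0.0354 0.1535] rotvec [-0.0036  0.0048 -0.0002] shift cm [0.0288 0.045  0.0328]
```

View pics/g12.png

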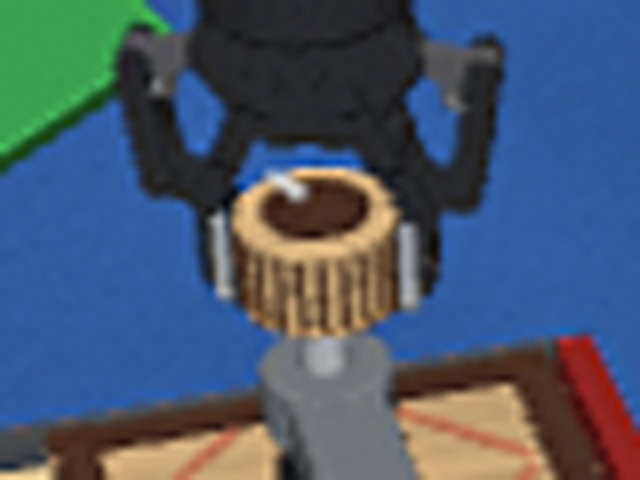

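```bash
cat >> tgt.py <<'E'
def avg(n=6):
    A=[]
    for i in range(n):
        s=ctrl.get_state(); A.append(np.r_[M.T@s['contact_force'],M.T@s['wrist_torque'],s['joint_efforts'][5],s['qpos'][5],M.T@(s['eef_pos']-t)*1e3]); 
        ctrl.read_camera('top')
    A=np.array(A); print('F',A[:,:3].mean(0),'T',A[:,3:6].mean(0),'sd',A[:,3:6].std(0),'j6eff',A[:,6].mean(),A[:,6].std(),'q6',A[:,7].mean(),'p',A[:,8:].mean(0),'t',ctrl.get_state()['time'])
E
python3 -c "
from tgt import *
avg()"
```

```text
F [ 0.07   -3.5952 -8.1112] T [-0.6839  0.2633 -0.1341] sd [0.0191 0.0209 0.033 ] j6eff -0.11354982212651521 0.0393485246569085 q6 -1.6961936282222292 p [-17.8681  -0.5164  84.3594] t 14.2
```

>>> servo_tool(increments="0 0 .1 0 0 .02 5;0 0 .2 0 0 .05 5;0 0 .3 0 0 .07 5;0 0 .4 0 0 .09 5;0 0 .5 0 0 .11 5;0 0 .6 0 0 .13 5")

```text
time: 14.7
eef_pos: [0.6132, 0.0348, 0.1526]
tcp_rot: [0.378, 0.9, 0.116, 0.184]
contact_force: [2.6, -4.3, -7.2]
opening: 0.691
```

```bash
python3 -W ignore -c "
from tgt import *
st(); print(ctrl.get_state()['joint_efforts']); avg()
"
```

```text
t 14.70 q [-0.1699 -0.0064  2.0709  0.225   0.6721 -1.093 ] open 0.691 
bed mm [-18.1473  -0.7212  83.0374] rot err [-0.0006 -0.0062 -0.6001] 
F bed [-1.3889 -4.6519 -7.3463] T bed [-0.7969  0.4347  0.1712] F [ 2.6346 -4.2552 -7.245 ] T [-0.8586  0.2883 -0.1816]
[  2.529  -31.6298 -30.0473   1.138   -0.5254  -0.4582]
F [-0.6648 -4.6814 -7.8733] T [-0.85    0.4678 -0.0996] sd [0.0401 0.0269 0.1251] j6eff -0.07696072570979595 0.21423540950326694 q6 -1.0943906274639215 p [-18.1606  -0.703   83.0106] t 15.0
```

>>> servo_tool(increments="0 0 .1 0 0 .02 5;0 0 .2 0 0 .05 5;0 0 .3 0 0 .07 5;0 0 .4 0 0 .09 5;0 0 .5 0 0 .11 5;0 0 .6 0 0 .13 5;0 0 .7 0 0 .16 5;0 0 .8 0 0 .18 5;0 0 .9 0 0 .2 5")

```text
time: 15.75
eef_pos: [0.6136, 0.0349, 0.1505]
tcp_rot: [0.732, 0.646, 0.184, 0.115]
contact_force: [1.5, -5.4, -7.5]
opening: 0.693
```

```bash
python3 -W ignore -c "
from tgt import *
st(); print(ctrl.get_state()['joint_efforts'])
grab('scene','scene13')
b=np.load('scene13.npz')['p'][190:290,235:335];b=cv2.resize(b,None,fx=6,fy=6,interpolation=cv2.INTER_CUBIC)
cv2.imwrite('pics/g13.png',b[...,::-1])
"
```

```text
t 15.75 q [-0.1694 -0.0021  2.0705  0.2254  0.6696 -0.1935] open 0.693 
bed mm [-18.6416  -0.6494  80.9877] rot err [-0.0018 -0.0051  0.2999] 
F bed [-2.6694 -5.5485 -7.0519] T bed [-0.7244  0.6922  0.1737] F [ 1.5273 -5.3636 -7.5193] T [-0.8402  0.5532 -0.1487]
[  2.6546 -31.4419 -30.2894   1.1985  -0.8156  -0.4629]
```

View pics/g13.png

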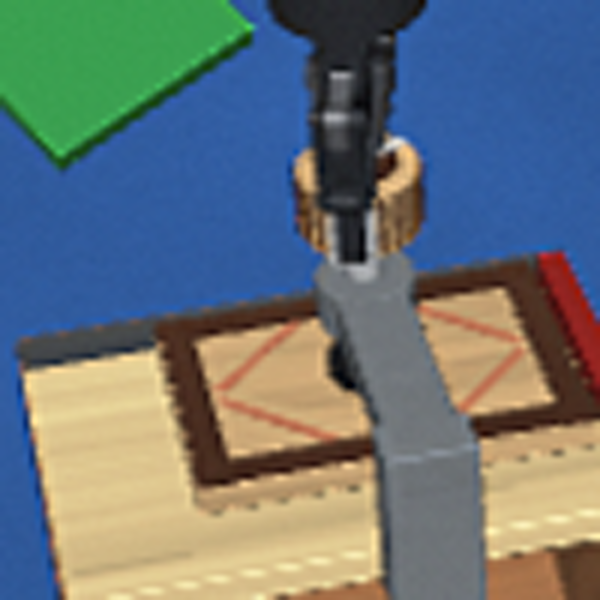

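>>> servo_tool(increments="0 0 .1 0 0 .02 5;0 0 .2 0 0 .05 5;0 0 .3 0 0 .07 5")

```text
time: 16.05
eef_pos: [0.6138, 0.035, 0.1499]
tcp_rot: [0.82, 0.529, 0.199, 0.086]
contact_force: [0.9, -3.7, -6.1]
opening: 0.693
```

```bash
python3 -W ignore -c "
from tgt import *
st(); print(ctrl.get_state()['joint_efforts'][5])"
```

```text
t 16.05 q [-0.1692 -0.0007  2.0703  0.2257  0.6688  0.1063] open 0.693 
bed mm [-18.7405  -0.5503  80.3105] rot err [-0.0022 -0.0046  0.5999] 
F bed [-2.3586 -3.7632 -5.6279] T bed [-0.6976  0.7113  0.1185] F [ 0.8984 -3.6623 -6.0974] T [-0.7967  0.5804 -0.1874]
-0.46666271053254604
```

>>> servo_tool(increments="0 0 .05 0 0 .01 5;0 0 .1 0 0 .02 5;0 0 .15 0 0 .03 5")

```text
time: 16.3
eef_pos: [0.6139, 0.035, 0.1496]
tcp_rot: [0.857, 0.468, 0.205, 0.071]
contact_force: [0.8, -5.5, -6.4]
opening: 0.691
```

```bash
python3 -W ignore -c "
from tgt import *
st(); print(ctrl.get_state()['joint_efforts'][5])"
```

```text
t 16.30 q [-0.1691 -0.0001  2.0703  0.2257  0.6684  0.2538] open 0.691 
bed mm [-18.795   -0.573   80.0303] rot err [-0.0024 -0.0046  0.7474] 
F bed [-2.8705 -5.5119 -5.7719] T bed [-0.6874  0.811   0.1788] F [ 0.8089 -5.4546 -6.4442] T [-0.8302  0.6756 -0.1284]
-0.13075844384729862
```

>>> servo_tool(increments="0 0 .05 0 0 .01 5;0 0 .1 0 0 .02 5;0 0 .15 0 0 .03 5")

```text
time: 16.55
eef_pos: [0.6139, 0.0348, 0.1494]
tcp_rot: [0.889, 0.402, 0.209, 0.056]
contact_force: [-0.4, -6.3, -4.9]
opening: 0.693
```

```bash
python3 -W ignore -c "
from tgt import *
st(); print(ctrl.get_state()['joint_efforts'][5])"
```

```text
t 16.55 q [-0.1693  0.0003  2.07    0.2251  0.6687  0.4032] open 0.693 
bed mm [-18.8768  -0.7716  79.9047] rot err [-0.0023 -0.0049  0.8965] 
F bed [-3.4441 -6.1497 -3.778 ] T bed [-0.574   0.9678  0.2676] F [-0.4204 -6.3219 -4.8796] T [-0.7935  0.8414 -0.    ]
-0.007215788355097175
```

>>> servo_tool(increments="0 0 .05 0 0 .01 5;0 0 .1 0 0 .02 5")

```text
time: 16.72
eef_pos: [0.6139, 0.0348, 0.1494]
tcp_rot: [0.908, 0.358, 0.211, 0.045]
contact_force: [-2.2, -6.3, -3.2]
opening: 0.692
```

```bash
python3 -W ignore -c "
from tgt import *
st(); avg(5)"
```

```text
t 16.72 q [-0.1694  0.0005  2.0699  0.225   0.6689  0.5028] open 0.692 
bed mm [-18.9135  -0.7798  79.8642] rot err [-0.0022 -0.0049  0.996 ] 
F bed [-4.3202 -5.7925 -1.5558] T bed [-0.4717  1.057   0.3833] F [-2.1894 -6.2749 -3.2359] T [-0.7661  0.937   0.148 ]
F [-4.0782 -5.8613 -2.4973] T [-0.5561  1.036   0.1566] sd [0.0503 0.0155 0.1192] j6eff 0.1652076761238277 0.06670162405923291 q6 0.5025804472561127 p [-18.882   -0.7531  79.8774] t 16.9667
```

>>> servo_tool(increments="0 0 .04 0 0 0 5;0 0 .08 0 0 .01 5;0 0 .12 0 0 .02 5")

```text
time: 17.22
eef_pos: [0.6139, 0.0349, 0.1494]
tcp_rot: [0.928, 0.303, 0.214, 0.033]
contact_force: [-2.8, -6.9, -2.2]
opening: 0.692
```

```bash
python3 -W ignore -c "
from tgt import *
st(); avg(6)
grab('scene','scene14')
b=np.load('scene14.npz')['p'][190:290,235:335];b=cv2.resize(b,None,fx=6,fy=6,interpolation=cv2.INTER_CUBIC)
cv2.imwrite('pics/g14.png',b[...,::-1])"
```

```text
t 17.22 q [-0.1691  0.0007  2.0697  0.2248  0.6691  0.6217] open 0.692 
bed mm [-18.9042  -0.6891  79.8274] rot err [-0.0023 -0.0049  1.1146] 
F bed [-4.4994 -6.3127 -0.3228] T bed [-0.4081  1.0916  0.5543] F [-2.7708 -6.9071 -2.194 ] T [-0.7866  0.9684  0.3299]
F [-4.3329 -6.2283 -0.9936] T [-0.4909  1.0906  0.2717] sd [0.0466 0.0216 0.1272] j6eff 0.2825417695567012 0.05041981737804365 q6 0.6215307002887377 p [-18.9032  -0.6819  79.8246] t 17.5167
```

View pics/g14.png

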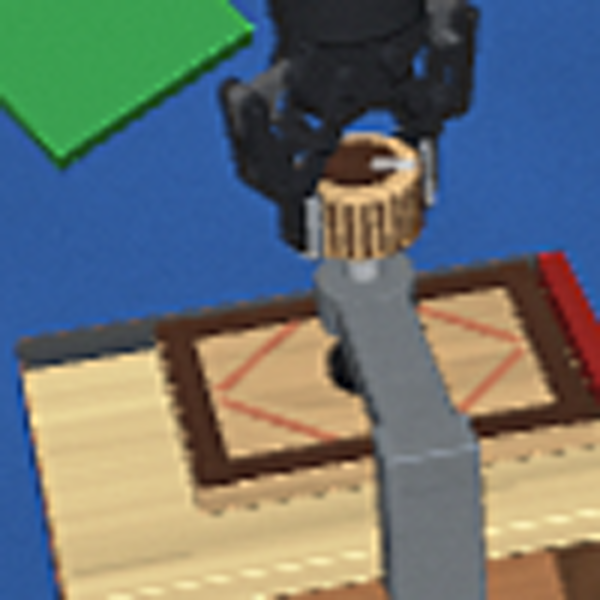

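>>> servo_tool(increments="0 0 0 0 0 0 6.5;0 0 0 0 0 0 7.5;0 0 0 0 0 0 8.5;0 0 0 0 0 0 8.5;0 0 0 0 0 0 8.5")

```text
time: 17.98
eef_pos: [0.616, 0.036, 0.1513]
tcp_rot: [0.928, 0.302, 0.217, 0.032]
contact_force: [0.1, -0.1, -0.2]
opening: 0.999
```

```bash
python3 -W ignore -c "
from tgt import *
st(); 
grab('scene','scene15')
b=np.load('scene15.npz')['p'][190:290,235:335];b=cv2.resize(b,None,fx=6,fy=6,interpolation=cv2.INTER_CUBIC)
cv2.imwrite('pics/g15.png',b[...,::-1])"
```

```text
t 17.98 q [-0.1676  0.0004  2.0676  0.2291  0.6656  0.6235] open 0.999 
bed mm [-16.0641   0.0281  80.6227] rot err [-0.0079 -0.0007  1.118 ] 
F bed [-0.0372 -0.1517 -0.2204] T bed [-0.0003  0.2515 -0.0168] F [ 0.0852 -0.1389 -0.2154] T [-0.0374  0.2488 -0.0154]
```

View pics/g15.png

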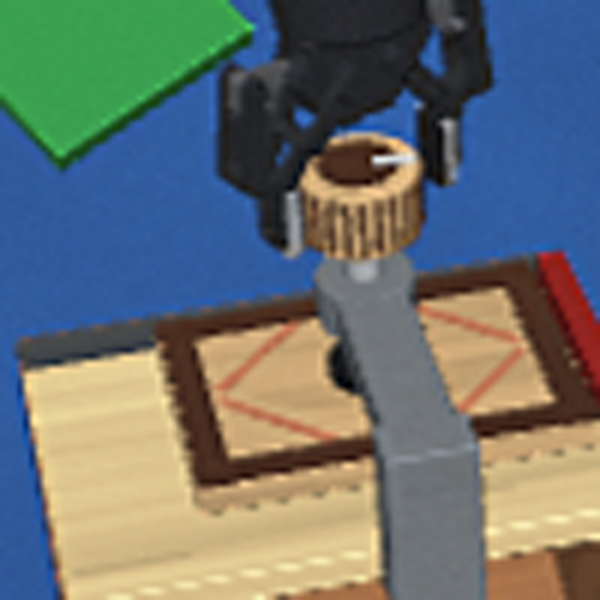

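>>> servo_tool(increments="0 0 0 0 0 -1 8.5;0 0 0 0 0 -2.5 8.5;0 0 0 0 0 -5 8.5;0 0 0 0 0 -8 8.5;0 0 0 0 0 -11 8.5;0 0 0 0 0 -14 8.5;0 0 0 0 0 -15 8.5;0 0 0 0 0 -15 8.5")

```text
time: 18.7
eef_pos: [0.5533, 0.0248, 0.2908]
tcp_rot: [0.927, 0.301, 0.22, 0.034]
contact_force: [0.7, -0.8, 0.4]
opening: 0.998
```

```bash
python3 -W ignore -c "
from tgt import *
st(); 
for n in('scene','top'): grab(n,n+'16')
b=np.load('scene16.npz')['p'][200:300,225:365];b=cv2.resize(b,None,fx=5,fy=5,interpolation=cv2.INTER_CUBIC)
cv2.imwrite('pics/g16.png',b[...,::-1])
for n in('scene','top'):
    W=((cloud(n,np.load(n+'16.npz')['d'])-t)@M)*1e3
    k=(abs(W[...,0]+18)<22)&(abs(W[...,1])<22)&(abs(W[...,2]-135)<18); w=W[k]; print(n,'knobtop z',np.percentile(w[:,2],[50,75,90]) if len(w) else 0)
    a=(np.load(n+'0.npz')['p'].astype(int)-np.load(n+'16.npz')['p']); print({k:np.abs(a[v0:v1,u0:u1]).mean().round(2) for k,(u0,u1,v0,v1) in (dict(vase=(120,160,215,255),jar=(380,420,195,240),mug=(390,440,250,300)) if n=='scene' else dict(mug=(130,175,140,180),jar=(130,175,200,240),vase=(395,440,180,220))).items()})
"
```

```text
t 18.70 q [-0.2171 -0.2972  2.0662  0.1959  0.9607  0.6467] open 0.998 
bed mm [-14.7461  -0.0044 233.9774] rot err [-0.0152  0.0002  1.1177] 
F bed [ 0.6931 -0.8834  0.1053] T bed [-0.055   0.2111 -0.0099] F [ 0.7298 -0.7671  0.3883] T [-0.082   0.1998 -0.0322]
scene knobtop z [139.043  140.3293 141.4751]
{'vase': np.float64(1.25), 'jar': np.float64(1.09), 'mug': np.float64(1.12)}
top knobtop z [139.1574 141.1366 142.4865]
{'mug': np.float64(1.94), 'jar': np.float64(1.79), 'vase': np.float64(2.16)}
```

View pics/g16.png

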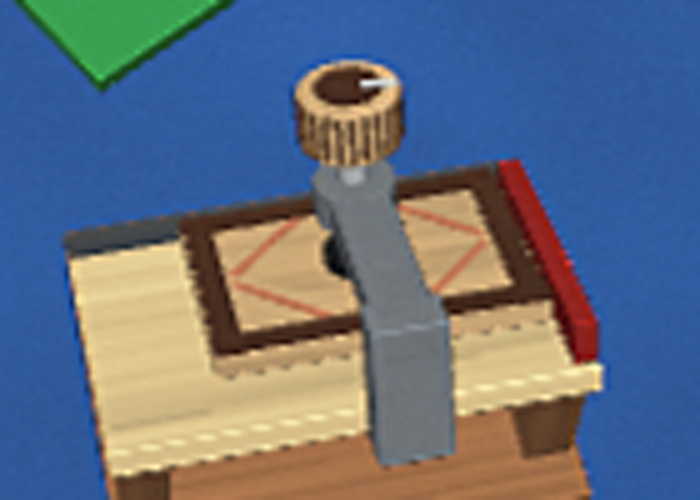

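View pics/top16.png

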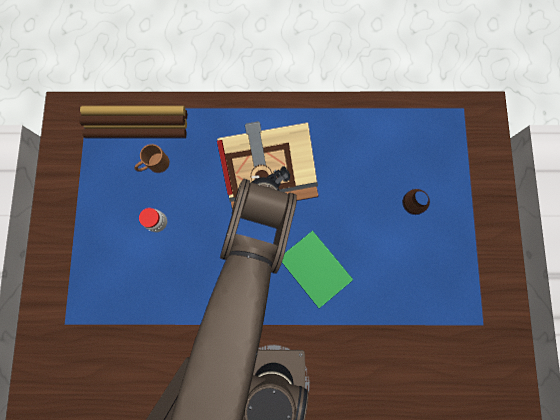

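```bash
python3 -W ignore -c "
from tgt import *
for b in ((52,100,16),(52,-100,16),(-88,-100,16),(-88,100,16)):
    p=proj('scene',M@(np.array(b)/1e3)+t)[0]; print(b,(p-[225,200]+.5)*5-.5)
d=np.abs(np.load('scene8.npz')['p'].astype(int)-np.load('scene16.npz')['p'])[232:285,255:345].mean(); print('plaque region change',d)
print(ctrl.sign_off())"
```

```text
(52, 100, 16) [555.0439 299.371 ]
(52, -100, 16) [215.7643 356.0686]
(-88, -100, 16) [180.6749 218.0321]
(-88, 100, 16) [494.9819 167.5859]
plaque region change 1.5548567435359888
the job is handed in; nothing more can be done
None
```

The plaque is fully home against the red fence, the knob is screwed down firmly tight, and the job was handed in at about 18.8 s of the 72 s allowed. The robot had let go and was clear of the press.

**Plaque:** I slid it about 39 mm along the ledge with the closed fingers. The push force rose from about 4 N to 14 N and the motion stopped, with the plaque's edge touching the fence. Its corners then matched the predicted home position to within about 2 pixels of the camera image, and the plaque looked square. Comparing pictures from before and after tightening showed no change in the plaque.

**Knob:** I turned it about 2.7 rad clockwise in one grip.
- **Torque:** It ran at about 0.17 Nm while free, then climbed once the foot bore on the plaque. It read 0.55 Nm at the last movement, which is about 0.4 Nm without the thread's drag. That is within the firmly tight range and below crushing.
- **Foot:** The top of the knob ended at about 139 mm above the bed, where 138 mm is expected with the foot on the plaque.
- **After letting go:** The pointer stayed put.

**Bystanders:** The mug, vase and glue jar show no change in either camera.

**Disagreements:**
- **Fingertip offset:** The fingertips really stand about 30 mm farther back along the tool than the reported TCP implies. My first push therefore passed harmlessly above the plaque. I corrected for this from the camera depth.
- **First grip:** My first grip on the knob pushed the arm about 3 mm off, so I gripped again. While re-gripping there was a brief pull of about 24 N along the knob's axis, within the limits.

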